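# Move a digested batch to the cooling rack in sequence

## Task

The four capped sample tubes in the digester have finished: move them to the free places of the cooling rack, keeping the batch in order. The tube next to the dial thermometer is the first and goes next to the blank (ball stopper); the others follow in sequence along the row, so that the tube farthest from the thermometer ends beside the check standard (amber vial). Lower each tube upright until it stands on the rack's floor, without dropping it, and leave the blank and the check standard where they are.

Things in the scene. Friction and masses are not known exactly. Their poses are not given: they have to be found in the camera images.
- tube_a: one of four identical sample tubes, upright, 118 mm tall: body 29 mm in diameter, the lowest 16 mm tapering to a 14 mm foot; white screw cap 35 mm in diameter from 102 to 118 mm above the origin; about 70 g; origin at the centre of the underside. It starts in the digester's bore at y = -75 mm
- tube_b: another tube, exactly as tube_a; starts in the digester's bore at y = -25 mm
- tube_c: another tube, exactly as tube_a; starts in the digester's bore at y = 25 mm
- tube_d: another tube, exactly as tube_a; starts in the digester's bore at y = 75 mm
- digester: fixed digester 345 mm (y) x 200 mm: black block in a white housing, panel on its -x side. Six round 33 mm bores along its own y at -125, -75, -25, 25, 75, 125 mm, x = 0. Origin under the row's middle at bench level. Block top 100 mm (housing no higher), bore floors 38 mm up: cap tops at 156 mm. End bores: thermometer in one, flat dark plug with a bar grip (114 mm high) in the other; which varies
- thermometer: dial thermometer, fixed in one of the two end bores of the digester: round white dial 42 mm in diameter facing up, top 34 mm above the block. Origin on the bore's axis at the block's top. The tube in the bore next to it (50 mm away) is the first of the row
- rack: fixed grey cooling rack 324 mm (y) x 72 mm: six square 34 mm openings along its own y at -125, -75, -25, 25, 75, 125 mm, x = 0. Origin under the row's middle at bench level. Tubes stand on its floor, 6 mm up; top plate 64 to 70 mm, end plates 76 mm up. Blank and check standard take the two end places (which is where varies); the four middle ones are free
- blank: the blank, already in one end place of the rack: clear glass tube 29 mm in diameter, closed by a glass ball stopper of 25 mm, 120 mm tall, loose, stands upright with up to 2.5 mm of play; origin at the centre of its underside
- check: the check standard, already in the other end place of the rack: short amber glass vial 29 mm in diameter with a narrow black screw cap of 21 mm, 89 mm tall, loose, stands upright; origin at the centre of its underside

How it is judged (in metres and radians):
At the end, for the whole second after the job is handed in: The first to fourth tube from the thermometer stand in the first to fourth place from the blank: within 10 mm across and 12 mm along the row, underside within 8 mm of the rack's floor, upright within 8 degrees, released, at rest. Blank and check standard upright, moved less than 10 mm (((y of thermometer in the frame of digester below 0 m and horizontal distance between tube_a and blank between 0.038 and 0.062 m and horizontal distance between tube_b and blank between 0.088 and 0.112 m and horizontal distance between tube_c and blank between 0.138 and 0.162 m and horizontal distance between tube_d and blank between 0.188 and 0.212 m) or (y of thermometer in the frame of digester above 0 m and horizontal distance between tube_a and blank between 0.188 and 0.212 m and horizontal distance between tube_b and blank between 0.138 and 0.162 m and horizontal distance between tube_c and blank between 0.088 and 0.112 m and horizontal distance between tube_d and blank between 0.038 and 0.062 m)) and x of tube_a in the frame of rack between -0.01 and 0.01 m and x of tube_b in the frame of rack between -0.01 and 0.01 m and x of tube_c in the frame of rack between -0.01 and 0.01 m and x of tube_d in the frame of rack between -0.01 and 0.01 m and z of each of tube_a, tube_b, tube_c, tube_d in the frame of rack below 0.014 m and angle between each of tube_a, tube_b, tube_c, tube_d, blank, check's own z axis and vertical below 0.15 rad and linear speed of each of tube_a, tube_b, tube_c, tube_d below 0.02 m/s and distance of each of blank, check from where it was at the start of the episode below 0.01 m); the robot touches nothing.
It fails at once if a tube was dropped into the rack: its foot moved faster than 0.5 m/s below the rack's top plate (a fall of more than about 13 mm) ((linear speed of tube_a above 0.5 m/s and z of tube_a in the frame of rack below 0.055 m and x of tube_a in the frame of rack between -0.03 and 0.03 m and y of tube_a in the frame of rack between -0.155 and 0.155 m) or (linear speed of tube_b above 0.5 m/s and z of tube_b in the frame of rack below 0.055 m and x of tube_b in the frame of rack between -0.03 and 0.03 m and y of tube_b in the frame of rack between -0.155 and 0.155 m) or (linear speed of tube_c above 0.5 m/s and z of tube_c in the frame of rack below 0.055 m and x of tube_c in the frame of rack between -0.03 and 0.03 m and y of tube_c in the frame of rack between -0.155 and 0.155 m) or (linear speed of tube_d above 0.5 m/s and z of tube_d in the frame of rack below 0.055 m and x of tube_d in the frame of rack between -0.03 and 0.03 m and y of tube_d in the frame of rack between -0.155 and 0.155 m)).
It fails at once if a tube was tipped over (more than 60 degrees) (angle between any of tube_a, tube_b, tube_c, tube_d's own z axis and vertical above 1.05 rad).
It fails at once if the blank or the check standard was lifted or shifted by more than 20 mm (distance of any of blank, check from where it was at the start of the episode above 0.02 m).
It also fails if it takes over 106 s, if anything falls off the work surface, if the arm or the gripper's body presses on something with over 40 N, if the wrist force passes 120 N, or if a joint passes its speed limit or range.

## Robot

A 7-joint arm with a two-finger parallel gripper is mounted at the origin on the work surface. World frame = base frame: x ahead of the robot, y to its left, z up, the work surface at z = 0. Lengths are in mm, angles in rad, forces in N, time in s.
With the tool pointing down it reaches from about 400 to 900 mm from the base axis. Payload 5.5 kg.
Tool frame: the origin (TCP) lies on the centre line of the jaws, within the pads' length; the fingertips stand 17 mm ahead of it and the grasp point (between the pads) lies 2 mm behind it; z points along the fingers, y is the line along which they close (so a half turn about z gives the same grasp; the last joint's range is limited). The gripper opens to 92 mm and grips with 3 to 60 N. Pads are 19 mm wide; open, the fingers measure 130 mm over their backs; the gripper's body (75 mm by 190 mm) begins 47 mm behind the grasp point.
Start: joints at [-0.88, 0.501, -0.427, 1.55, 0.221, 1.138, -0.21], TCP at [269.63, 591.438, 243.729] pointing down, gripper open.
Joint ranges: [-2.88, 2.88], [-0.31, 2.03], [-1.54, 1.56], [0.2, 2.42], [-1.41, 4.55], [0.19, 2.02], [-2.57, 2.57]. Speed limits (rad/s): [2.57, 2.57, 3.14, 3.14, 3.14, 3.14, 3.14].

## Interface

Orientations are given as a unit quaternion [x, y, z, w].
In Python, from plant import arm, viewer gives the robot as it stands.
- The arm moves only by the tool step_arm, never from a script. Its argument "rows" is one flat list of numbers, 5 for each row, row after row: the finger opening in mm, from 0 to 91.8, then the shift along the tool's x, y, z in mm, then the turn about the tool's z in rad. In form: [claw, tx, ty, tz, turn, claw, tx, ty, tz, turn, ...]. A call has 1 to 8 rows; each row is the pose to reach, as a shift and turn from the pose commanded when the call began, along the tool's axes at that moment; what a row does not reach only later rows make up. A row lasts 1/12 s, in which the tool goes at most 41.7 mm and 7.16 degrees, less where a joint would pass 70% of its speed; a pose out of reach is approached as far as the arm can. A call with a gripper value outside its range is refused whole. The fingers move at their own pace and stop on an object; the grip force is fixed at half the most. Time passes only in rows, so rows that repeat a pose let the fingers close. It gives the time, the measured TCP pose, the force, the opening and the grip force at its end, in the units of the state.
- arm.sense(): the state, without advancing time (a new reading comes with each control period).
- viewer.snapshot(name): name is "scene" or "side" or "wrist"; returns a dict with "frame" (480x640x3 uint8, blue, green, red), "intrinsics" (3x3 intrinsics, pixels), "k1" (the pictures are not rectified: a ray, as slopes to the right and down, at radius r is drawn at 1 + k1 r^2 times it, then the intrinsics apply), "extrinsics" (4x4, takes a point from camera to world coordinates). Camera axes: x right, y down, z forward; pixel columns grow to the right and rows downward; lengths in mm; the calibration is good to about 2 mm. A picture is of the moment at which its call begins. There is no depth.
- arm.sign_off(): hands the job in; it is judged then, once.
The state is a dict: "time": time; "joints": joint angles; "joint_velocities": joint speeds; "joint_efforts": joint torques, N m; "position": TCP position; "eef_rot": TCP orientation; "force": force on the tool from outside, world axes, zero at the start; "moment": the same for the moment, N m; "width": finger opening in mm; "grasp_force": force on a finger pad.
Only numpy, scipy, OpenCV 4.12 (cv2) and the standard library are available. Lean on these libraries where they do the work, as an engineer would, in place of code of your own. Each camera call takes 0.05 s, during which the arm holds its last target. There are 200 camera calls.

## Working session

There is one attempt and no reset: what is moved stays moved. The work goes in short steps, Python scripts to look and compute and a tool call to move; the robot and the scene stay as the last step left them, time stands still between calls to the robot, and variables do not carry over. Pictures are saved under pics/ and viewed, at most 14 in all, crops included, and the job is handed in when it is done.

Besides the shell and the picture viewer there is one more tool, called after "Call:" as name(argument=value, ...), one argument or row to a line, values as JSON. step_arm: Moves the arm, as the interface text tells. Its arguments: {"type":"object","properties":{"rows":{"type":"array"}},"required":["rows"]}

```bash
mkdir -p pics
python3 - <<'E'
from plant import arm, viewer
import cv2,numpy as np,pickle
d={}
for n in ["scene","side","wrist"]:
    s=viewer.snapshot(n); d[n]=s; cv2.imwrite(f"pics/{n}0.png",s["frame"]); print(n,s["intrinsics"].tolist() if hasattr(s["intrinsics"],"tolist") else s["intrinsics"],s["k1"],np.round(s["extrinsics"],3).tolist())
pickle.dump(d,open("s0.pkl","wb"))
s=arm.sense(); print(s["position"],s["eef_rot"],s["time"],s["width"],s["force"])
E
```

```text
scene [[455.2721875034076, 0.0, 318.5094985922978], [0.0, 455.2721875034076, 244.03594440160154], [0.0, 0.0, 1.0]] 0.026456763281949493 [[-0.749, 0.582, -0.317, 823.743], [0.662, 0.665, -0.345, 324.465], [0.01, -0.468, -0.884, 890.341], [0.0, 0.0, 0.0, 1.0]]
side [[433.5361213923387, 0.0, 318.05798397095316], [0.0, 433.5361213923387, 243.44416057232334], [0.0, 0.0, 1.0]] -0.047654649899819455 [[0.891, -0.348, 0.293, 296.679], [-0.455, -0.657, 0.601, -465.675], [-0.017, -0.669, -0.743, 641.64], [0.0, 0.0, 0.0, 1.0]]
wrist [[424.6902539041897, 0.0, 325.8241322144363], [0.0, 424.6902539041897, 239.9157227297429], [0.0, 0.0, 1.0]] -0.04343724429680064 [[0.416, 0.88, 0.232, 206.254], [0.91, -0.401, -0.109, 618.939], [-0.003, 0.256, -0.967, 384.693], [0.0, 0.0, 0.0, 1.0]]
[269.46042578 590.92879127 242.89804135] [ 2.12250761e-01  9.77214917e-01 -7.60327001e-04 -2.03340705e-04] 0.15 91.74012481923288 [ 0.26265235 -0.0515255   0.60753965]
```

View pics/scene0.png

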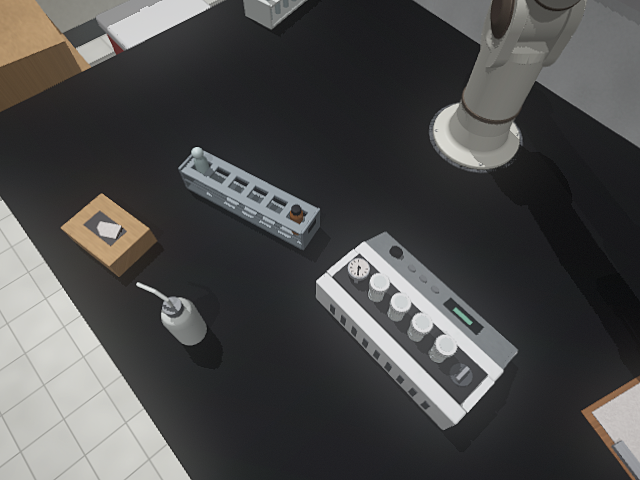

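View pics/side0.png

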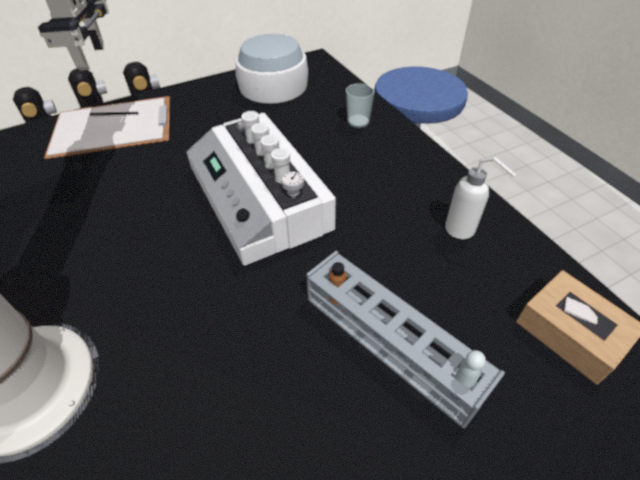

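View pics/wrist0.png

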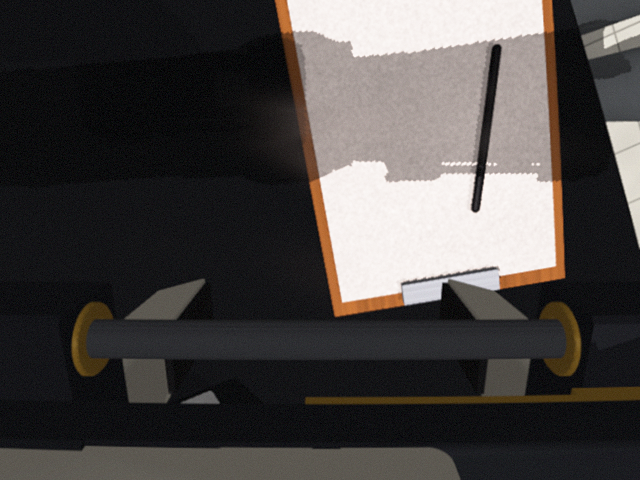

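The scene view shows the thermometer at (358,268), caps at (379,287), (401,304), (422,325) and (444,347), and the plug at (460,374). The blank is at (198,155) and the check standard at (296,212). The side view agrees with this.

```bash
cat > h.py <<'E'
import numpy as np,cv2
def ray(s,uv):
    K=np.array(s["intrinsics"]);E=np.array(s["extrinsics"]);k=s["k1"]
    uv=np.atleast_2d(uv).astype(float)
    d=np.c_[(uv[:,0]-K[0,2])/K[0,0],(uv[:,1]-K[1,2])/K[1,1]];p=d.copy()
    for _ in range(20): p=d/(1+k*(p**2).sum(1,keepdims=True))
    return E[:3,3],np.c_[p,np.ones(len(p))]@E[:3,:3].T
def onz(s,uv,z):
    o,d=ray(s,uv); return (o+d*((z-o[2])/d[:,2])[:,None])[:,:2]
def proj(s,P):
    K=np.array(s["intrinsics"]);E=np.array(s["extrinsics"])
    c=(np.atleast_2d(P)-E[:3,3])@E[:3,:3];p=c[:,:2]/c[:,2:]
    p=p*(1+s["k1"]*(p**2).sum(1,keepdims=True)); return p@K[:2,:2].T+K[:2,2]
E
python3 - <<'E'
import pickle;from h import *
d=pickle.load(open("s0.pkl","rb"));S=d["scene"];D=d["side"]
def row(P):
    c=P.mean(0);u=np.linalg.svd(P-c)[2][0];return c,u,np.degrees(np.arctan2(u[1],u[0]))
c1=onz(S,[(379,283),(401,299),(422,320),(445,343)],156)
c2=onz(D,[(281,157),(269,143),(260,130),(250,117)],156)
print(c1.round(1),c2.round(1),np.linalg.norm(np.diff(c1,axis=0),axis=1),row(c1),row(c2))
print("therm",onz(S,[(358,267)],134),onz(D,[(292,181)],134))
for s,b,c in((S,(197,153),(296,209)),(D,(474,360),(338,268))):
    b=onz(s,[b],113.5)[0];c=onz(s,[c],95)[0];print("blank,check",b,c,np.linalg.norm(b-c),np.degrees(np.arctan2(*(c-b)[::-1])))
E
```

```text
[[532.1 165. ]
 [524.8 210.9]
 [525.5 260. ]
 [526.3 311.3]] [[525.2 150.6]
 [522.7 202.2]
 [524.  251.9]
 [523.5 306.6]] [46.51187191 49.13718606 51.249169  ] (array([527.17220922, 236.77840396]), array([-0.03369265,  0.99943224]), np.float64(91.93081235352322)) (array([523.84163561, 227.82856844]), array([-0.00690407,  0.99997617]), np.float64(90.39557708374305))
therm [[529.84351857 112.33836023]] [[524.2200853  103.10325133]]
blank,check [ 595.21109985 -316.39792011] [519.58314419 -77.95246781] 250.15159683904207 107.59751170883555
blank,check [ 592.75701754 -319.31003013] [516.29363427 -85.81847047] 245.6928110673856 108.13249061940995
```

Call:
step_arm(
  rows=[90,0,0,-38,0.11,90,-25,-15,-77,0.22,90,-60,-40,-77,0.33,90,-95,-63,-77,0.44,90,-130,-86,-77,0.55,90,-165,-108,-77,0.66,90,-200,-131,-77,0.77,90,-230,-151,-77,0.88],
)

```text
time: 0.82
position: [416.6, 357.1, 320.7]
eef_rot: [0.61, 0.792, 0.0, -0.0]
force: [0.5, 0.6, 0.8]
width: 90.2
grasp_force: 0.0
```

```bash
cat > go.py <<'E'
import sys,numpy as np
from plant import arm
from scipy.spatial.transform import Rotation as Ro
s=arm.sense();R=Ro.from_quat(s["eef_rot"]).as_matrix()
print("t",s["time"],"pos",np.round(s["position"],1),"yang",np.degrees(np.arctan2(R[1,1],R[0,1])).round(2),"j7",s["joints"][6].round(2),"w",round(s["width"],1),"g",s["grasp_force"],"zax",R[:,2].round(3))
a=list(map(float,sys.argv[1:]))
while a:
    x,y,z,th=a[:4];a=a[4:]
    print("->",np.round(R.T@(np.array([x,y,z])-s["position"]),1),"turn",-np.radians(th-np.degrees(np.arctan2(R[1,1],R[0,1]))).round(3))
E
python3 go.py 526 185 320 1
```

```text
t 0.8167 pos [416.6 357.1 320.7] yang 14.76 j7 -0.54 w 90.2 g 0.0 zax [-0.  0. -1.]
-> [-194.3   61.9    0.7] turn 0.24
```

Call:
step_arm(
  rows=[90,-32,10,0,0.08,90,-65,20,0,0.16,90,-97,31,0,0.24,90,-130,41,0,0.24,90,-162,51,0,0.24,90,-194,62,0,0.24,90,-194,62,0,0.24,90,-194,62,0,0.24],
)

```text
time: 1.48
position: [527.3, 185.1, 320.3]
eef_rot: [0.701, 0.713, -0.0, 0.0]
force: [-1.3, 0.0, 0.1]
width: 89.7
grasp_force: 0.0
```

```bash
python3 go.py
python3 - <<'E'
from plant import viewer
import pickle
from h import *
s=viewer.snapshot("wrist");pickle.dump(s,open("s1.pkl","wb"));cv2.imwrite("pics/w1.png",s["frame"])
h=cv2.cvtColor(s["frame"],cv2.COLOR_BGR2HSV);m=((h[...,1]<40)&(h[...,2]>170)).astype(np.uint8)*255
for c in cv2.findContours(m,cv2.RETR_EXTERNAL,cv2.CHAIN_APPROX_NONE)[0]:
    if cv2.contourArea(c)>600: print(cv2.contourArea(c),cv2.boundingRect(c),cv2.minEnclosingCircle(c))
E
```

```text
t 1.4833 pos [527.3 185.1 320.3] yang 1.01 j7 -0.38 w 89.7 g 0.0 zax [-0.    -0.001 -1.   ]
1456.5 (304, 281, 47, 39) ((326.959716796875, 303.3957214355469), 23.585309982299805)
1533.0 (305, 231, 47, 46) ((328.11956787109375, 253.0), 23.654150009155273)
1737.5 (305, 162, 48, 50) ((328.6308288574219, 186.4156951904297), 24.851064682006836)
1838.5 (303, 93, 52, 51) ((328.3023376464844, 117.5906982421875), 25.912704467773438)
9833.5 (366, 0, 42, 320) ((386.5, 159.5), 160.81210327148438)
9026.5 (249, 0, 39, 320) ((268.0, 159.5), 160.62777709960938)
```

View pics/w1.png

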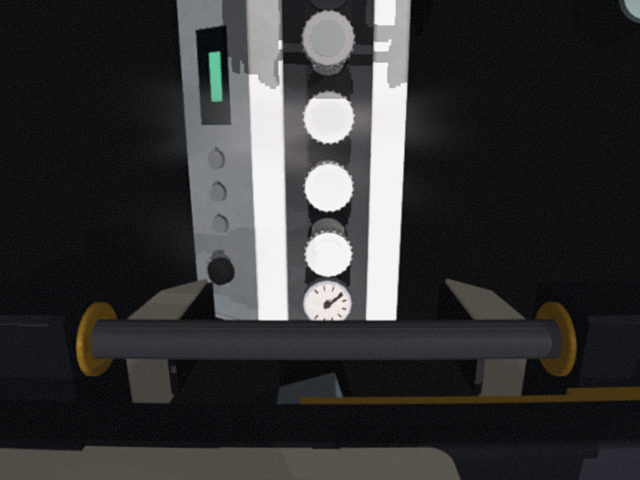

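The wrist view shows the dial at (327,303) and the caps at (328,253), (328,187), (328,117) and (328,38).

Run:
```python
import pickle;from h import *
s=pickle.load(open("s1.pkl","rb"))
P=onz(s,[(328.5,254.5),(328.5,187),(328.5,118),(328,38.5)],156);print(P,np.diff(P,axis=0),onz(s,[(327,303)],134))
c=P.mean(0);u=np.linalg.svd(P-c)[2][0];print(c,np.degrees(np.arctan2(u[1],u[0])))
```

```text
[[528.62010051 160.21031611]
 [527.67618462 211.15052988]
 [526.78806035 259.31010273]
 [525.50892342 310.84424801]] [[-0.9439159  50.94021377]
 [-0.88812426 48.15957286]
 [-1.27913694 51.53414528]] [[528.37875939 111.24513133]]
[527.14831722 235.37879918] -88.82831630984882
```

Call:
step_arm(
  rows=[90,-35,3,-10,0,90,-72,6,-20,-0.05,90,-110,10,-30,-0.1,90,-148,13,-40,-0.15,90,-186,16,-50,-0.2,90,-224,20,-60,-0.25,90,-262,24,-70,-0.29,90,-298,27,-80,-0.29],
)

```text
time: 2.2
position: [560.2, -109.3, 401.3]
eef_rot: [0.586, 0.81, 0.0, -0.0]
force: [1.0, 0.5, -1.0]
width: 89.6
grasp_force: 0.0
```

Call:
step_arm(
  rows=[90,-32,20,0,0,90,-64,40,0,0,90,-96,52,0,0,90,-128,54,0,0,90,-140,54,0,0,90,-140,54,0,0,90,-140,54,0,0],
)

```text
time: 2.78
position: [654.7, -224.6, 399.9]
eef_rot: [0.588, 0.809, 0.0, -0.001]
force: [-0.0, 0.8, -0.0]
width: 89.9
grasp_force: 0.0
```

```bash
python3 go.py
python3 - <<'E'
from plant import viewer
import pickle
from h import *
s=viewer.snapshot("wrist");pickle.dump(s,open("s2.pkl","wb"));cv2.imwrite("pics/w2.png",s["frame"])
E
```

```text
t 2.7833 pos [ 654.7 -224.6  399.9] yang 17.98 j7 0.66 w 89.9 g 0.0 zax [-0.001  0.002 -1.   ]
```

View pics/w2.png

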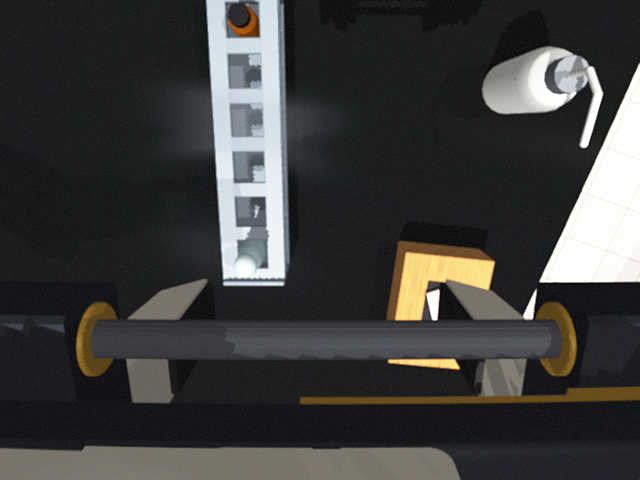

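The whole rack is visible: check standard at (242,17), openings at about (245,72), (247,121), (249,167) and (251,211), and the blank at (250,257).

Run:
```python
import pickle;from h import *
s=pickle.load(open("s2.pkl","rb"))
g=cv2.cvtColor(s["frame"],cv2.COLOR_BGR2GRAY)
# refine: plate bright; profiles
for (u,v) in [(245,72),(247,121),(249,167),(251,211)]:
    r=g[v-4:v+5,u-45:u+45].mean(0);c=g[v-34:v+34,u-8:u+9].mean(1)
    print(u,v,"row",u-45,r.astype(int).tolist());print("col",v-34,c.astype(int).tolist())
c=g[0:300,245:257]
x=g[20:260:30,200:300]
cv2.imwrite("pics/w2c.png",cv2.resize(s["frame"][0:300,170:330],None,fx=2,fy=2,interpolation=cv2.INTER_CUBIC))
```

```text
245 72 row 200 [29, 27, 27, 28, 28, 28, 27, 26, 22, 66, 163, 220, 227, 226, 225, 225, 225, 225, 225, 226, 226, 225, 225, 225, 226, 227, 225, 200, 147, 113, 123, 133, 135, 133, 134, 133, 134, 133, 134, 133, 134, 135, 130, 117, 106, 99, 94, 90, 86, 84, 83, 82, 81, 80, 81, 81, 82, 82, 82, 84, 110, 171, 222, 230, 228, 228, 227, 227, 228, 228, 228, 228, 228, 228, 229, 228, 229, 230, 210, 158, 131, 117, 125, 136, 115, 59, 20, 13, 16, 20]
col 38 [192, 218, 220, 219, 218, 219, 219, 219, 219, 219, 219, 220, 220, 218, 205, 167, 136, 130, 132, 129, 126, 130, 131, 132, 132, 130, 126, 116, 113, 113, 113, 108, 106, 106, 104, 104, 103, 104, 105, 103, 103, 103, 107, 114, 120, 125, 126, 124, 126, 138, 167, 202, 216, 218, 215, 215, 215, 215, 214, 214, 213, 213, 212, 212, 199, 169, 141, 132]
247 121 row 202 [63, 60, 62, 65, 64, 67, 67, 66, 66, 64, 82, 155, 212, 221, 218, 217, 217, 218, 218, 219, 218, 219, 220, 219, 220, 220, 222, 212, 175, 129, 123, 136, 138, 139, 137, 139, 140, 139, 140, 139, 140, 141, 139, 130, 123, 115, 108, 105, 104, 109, 112, 111, 111, 107, 111, 114, 113, 110, 109, 113, 143, 189, 
[... 1344 characters left out ...]
80, 223, 225, 225, 223, 224, 223, 224, 224, 224, 224, 225, 225, 226, 226, 206, 154, 105, 107, 124, 126, 126, 126, 125, 126, 125, 126, 127, 126, 124, 114, 101, 96, 93, 90, 120, 176, 197, 171, 129, 98, 86, 86, 86, 85, 90, 125, 196, 236, 241, 241, 239, 240, 240, 239, 240, 239, 239, 239, 239, 240, 241, 240, 207, 150, 121, 126, 129, 114, 71, 26, 14, 18, 16, 15, 18, 18]
col 177 [149, 141, 137, 138, 126, 139, 198, 232, 233, 232, 231, 231, 232, 232, 232, 232, 233, 234, 226, 183, 119, 94, 93, 93, 94, 95, 93, 96, 109, 120, 125, 122, 125, 132, 133, 126, 125, 121, 121, 122, 113, 99, 97, 95, 97, 96, 97, 92, 87, 113, 161, 177, 175, 171, 169, 162, 155, 154, 159, 159, 150, 140, 125, 113, 114, 117, 119, 121]
```

View pics/w2c.png

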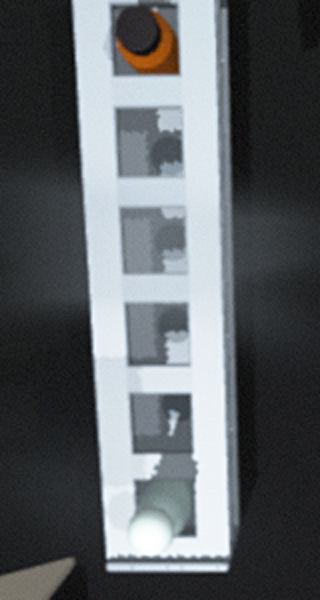

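Run:
```python
import pickle;from h import *
s=pickle.load(open("s2.pkl","rb"))
H=[(228,260.6,53,88.2),(230.1,262.6,103.2,136.8),(232.7,264.4,150.9,182.7),(234.7,265.5,196.3,226.7)]
P=[]
for l,r,t,b in H:
    m=((l+r)/2,(t+b)/2)
    q=onz(s,[(l,m[1]),(r,m[1]),(m[0],t),(m[0],b)],70)
    P.append(q.mean(0));print(q.mean(0),np.linalg.norm(q[0]-q[1]),np.linalg.norm(q[2]-q[3]))
P=np.array(P);c=P.mean(0);u=np.linalg.svd(P-c)[2][0];u*=np.sign(u[1]);print(c,np.degrees(np.arctan2(u[1],u[0])),(P-c)@u)
print("places from blank");[print(i+1,np.round(c+u*k,1)) for i,k in enumerate((-75,-25,25,75))]
print(onz(s,[(244,265)],113.5),onz(s,[(239,15)],95), c-125*u,c+125*u)
```

```text
[ 532.67411136 -130.55743383] 34.29657539010159 35.03876929819202
[ 548.1923296  -178.38125144] 35.05273610528162 35.03718944639535
[ 563.79086832 -225.83053213] 35.064195253033 34.81202973310142
[ 578.77088556 -273.67292101] 34.95953092168585 35.01111291497697
[ 555.85704871 -202.1105346 ] 107.88779647619594 [ 75.2149432   24.93645457 -25.01027307 -75.1411247 ]
places from blank
1 [ 578.9 -273.5]
2 [ 563.5 -225.9]
3 [ 548.2 -178.3]
4 [ 532.8 -130.7]
[[ 592.85531188 -320.87990442]] [[519.31543951 -84.29901591]] [ 594.25128985 -321.06801544] [517.46280757 -83.15305377]
```

Call:
step_arm(
  rows=[90,35,0,10,0.04,90,72,0,20,0.08,90,110,0,30,0.12,90,148,0,40,0.16,90,186,0,55,0.2,90,224,0,70,0.24,90,262,0,85,0.293,90,300,0,100,0.293],
)

```text
time: 3.5
position: [560.2, 63.8, 301.2]
eef_rot: [0.7, 0.715, 0.001, -0.0]
force: [0.1, 0.8, -0.1]
width: 90.0
grasp_force: 0.0
```

```bash
python3 go.py 528.7 160.4 210 1.17 528.7 160.4 145 1.17
```

```text
t 3.5 pos [560.2  63.8 301.2] yang 1.21 j7 -0.11 w 90.0 g 0.0 zax [ 0.001  0.002 -1.   ]
-> [ 97.1 -29.6  91.3] turn 0.001
-> [ 97.  -29.7 156.3] turn 0.001
```

Call:
step_arm(
  rows=[90,35,-10,20,0,90,70,-20,45,0,90,97,-29,70,0,90,97,-29,91,0,90,97,-29,91,0,90,97,-29,91,0,90,97,-29,91,0],
)

```text
time: 4.08
position: [532.0, 155.7, 211.5]
eef_rot: [0.7, 0.714, 0.001, 0.001]
force: [0.2, -0.2, 0.9]
width: 90.2
grasp_force: 0.0
```

```bash
python3 go.py 528.7 160.4 145 1.17
```

```text
t 4.0833 pos [532.  155.7 211.5] yang 1.13 j7 -0.3 w 90.2 g 0.0 zax [ 0.002  0.    -1.   ]
-> [ 4.7 -3.4 66.5] turn -0.001
```

Call:
step_arm(
  rows=[70,4.7,-3.4,15,0,70,4.7,-3.4,35,0,70,4.7,-3.4,55,0,70,4.7,-3.4,66.5,0,70,4.7,-3.4,66.5,0,70,4.7,-3.4,66.5,0],
)

```text
time: 4.58
position: [528.5, 159.8, 144.1]
eef_rot: [0.701, 0.714, 0.0, 0.0]
force: [-0.1, 0.3, -0.2]
width: 69.9
grasp_force: 0.0
```

```bash
python3 go.py 528.7 160.4 145 1.17
```

```text
t 4.5833 pos [528.5 159.8 144.1] yang 1.06 j7 -0.31 w 69.9 g 0.0 zax [ 0.001  0.    -1.   ]
-> [ 0.6  0.2 -0.9] turn -0.002
```

Call:
step_arm(
  rows=[50,0,0,0,0,30,0,0,0,0,25,0,0,0,0,25,0,0,0,0,25,0,0,0,0,25,0,0,0,0],
)

```text
time: 5.08
position: [528.0, 160.6, 143.5]
eef_rot: [0.7, 0.714, 0.0, 0.0]
force: [-0.8, -0.3, 0.3]
width: 34.7
grasp_force: 6.3
```

```bash
python3 go.py 528.7 160.4 285 1.17
```

```text
t 5.0833 pos [528.  160.6 143.5] yang 1.15 j7 -0.31 w 34.7 g 6.334656581825584 zax [ 0.  0. -1.]
-> [  -0.2    0.8 -141.5] turn -0.0
```

Call:
step_arm(
  rows=[25,0,0,0,0,25,0,0,0,0,25,0,0,-15,0,25,0,0,-40,0,25,0,0,-65,0,25,0,0,-95,0,25,0,0,-125,0,25,0,0,-141,0],
)

```text
time: 5.75
position: [528.9, 160.8, 287.6]
eef_rot: [0.7, 0.714, 0.002, 0.001]
force: [0.6, 0.4, -1.1]
width: 33.7
grasp_force: 30.0
```

```bash
python3 go.py 578.9 -273.5 285 17.89
```

```text
t 5.75 pos [528.9 160.8 287.6] yang 1.14 j7 -0.31 w 33.7 g 29.999845270067453 zax [ 0.004  0.001 -1.   ]
-> [-435.2   41.3    2.2] turn -0.292
```

Call:
step_arm(
  rows=[25,-20,2,0,-0.03,25,-50,5,0,-0.07,25,-84,8,0,-0.11,25,-118,11,0,-0.15,25,-152,14,0,-0.19,25,-186,17,0,-0.23,25,-220,20,0,-0.27,25,-254,24,0,-0.292],
)

```text
time: 6.42
position: [556.4, -94.6, 283.9]
eef_rot: [0.588, 0.809, -0.0, -0.0]
force: [0.4, 0.1, -1.7]
width: 34.2
grasp_force: 30.0
```

```bash
python3 go.py 578.9 -273.5 285 17.89
```

```text
t 6.4167 pos [556.4 -94.6 283.9] yang 18.0 j7 0.48 w 34.2 g 30.00105635728687 zax [-0.001  0.    -1.   ]
-> [-177.1  -33.9   -1.1] turn 0.002
```

Call:
step_arm(
  rows=[25,-34,-7,0,0,25,-68,-14,0,0,25,-102,-20,0,0,25,-136,-27,0,0,25,-162,-32,0,0,25,-177,-34,0,0,25,-177,-34,0,0,25,-177,-34,0,0],
)

```text
time: 7.08
position: [578.6, -271.8, 283.5]
eef_rot: [0.589, 0.808, 0.0, -0.001]
force: [-0.1, 1.3, -1.3]
width: 33.8
grasp_force: 30.0
```

```bash
python3 go.py 578.9 -273.5 190 17.89
```

```text
t 7.0833 pos [ 578.6 -271.8  283.5] yang 17.81 j7 0.79 w 33.8 g 30.00003593042493 zax [-0.001  0.001 -1.   ]
-> [-1.8 -0.2 93.5] turn -0.001
```

Call:
step_arm(
  rows=[25,-1.5,0,20,0,25,-1.5,0,45,0,25,-1.5,0,70,0,25,-1.5,0,88,0,25,-1.5,0,93,0,25,-1.5,0,93,0,25,-1.5,0,93,0],
)

```text
time: 7.67
position: [580.2, -271.9, 191.9]
eef_rot: [0.588, 0.809, 0.0, 0.0]
force: [0.7, 0.2, -0.6]
width: 34.1
grasp_force: 30.0
```

```bash
python3 go.py 578.9 -273.5 113 17.89
python3 - <<'E'
from plant import viewer
import cv2,numpy as np
a=viewer.snapshot("side")["frame"][250:430,370:530];b=viewer.snapshot("scene")["frame"][90:270,150:310]
cv2.imwrite("pics/p1.png",np.hstack([cv2.resize(i,(400,450),interpolation=cv2.INTER_CUBIC) for i in(a,b)]))
E
```

```text
t 7.6667 pos [ 580.2 -271.9  191.9] yang 17.99 j7 0.81 w 34.1 g 29.999790389556438 zax [ 0.001  0.    -1.   ]
-> [-1.1 -1.8 78.9] turn 0.002
```

View pics/p1.png

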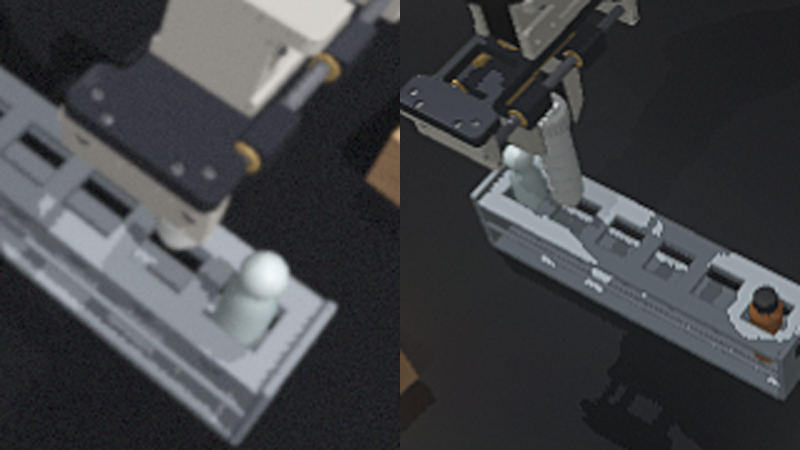

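The tube's foot is over the first opening next to the blank (side crop about (180,240), scene crop about (565,200)), so I'll lower it.

Call:
step_arm(
  rows=[25,-1,-1,8,0,25,-1,-1,18,0,25,-1,-1,29,0,25,-1,-1,40,0,25,-1,-1,50,0,25,-1,-1,60,0,25,-1,-1,69,0,25,-1,-1,72,0],
)

```text
time: 8.43
position: [577.9, -274.0, 116.9]
eef_rot: [0.589, 0.808, -0.0, -0.001]
force: [-0.0, -0.0, -0.3]
width: 34.1
grasp_force: 30.0
```

```bash
python3 go.py 578.9 -273.5 111.5 17.89
```

```text
t 8.4333 pos [ 577.9 -274.   116.9] yang 17.88 j7 0.82 w 34.1 g 29.99993311241269 zax [-0.002  0.001 -1.   ]
-> [0.2 1.2 5.4] turn -0.0
```

Call:
step_arm(
  rows=[25,0,0.5,2,0,25,0,0.5,3,0,25,0,0.5,4,0,25,0,0.5,4,0,25,0,0.5,4,0],
)

```text
time: 8.85
position: [579.4, -274.6, 115.7]
eef_rot: [0.589, 0.808, 0.0, 0.0]
force: [0.4, 0.4, -0.8]
width: 33.8
grasp_force: 30.0
```

Call:
step_arm(
  rows=[25,0,0,1,0,25,0,0,2,0,25,0,0,2,0],
)

```text
time: 9.1
position: [579.1, -274.4, 113.1]
eef_rot: [0.589, 0.808, 0.0, -0.0]
force: [0.2, 0.2, -1.2]
width: 33.9
grasp_force: 30.0
```

Call:
step_arm(
  rows=[25,0,0,1,0,25,0,0,2,0,25,0,0,2,0],
)

```text
time: 9.35
position: [579.4, -274.7, 111.5]
eef_rot: [0.589, 0.808, -0.0, 0.0]
force: [-1.0, 0.6, 2.5]
width: 33.6
grasp_force: 30.0
```

Call:
step_arm(
  rows=[40,0,0,0,0,50,0,0,0,0,65,0,0,0,0,70,0,0,0,0,70,0,0,-20,0,70,0,0,-50,0,70,0,0,-80,0,70,0,0,-110,0],
)

```text
time: 10.02
position: [578.8, -274.3, 222.0]
eef_rot: [0.589, 0.808, -0.0, -0.001]
force: [0.8, 0.0, 0.9]
width: 70.0
grasp_force: 0.0
```

```bash
python3 go.py 527.7 210.4 250 1.17
```

```text
t 10.0167 pos [ 578.8 -274.3  222. ] yang 17.87 j7 0.8 w 70.0 g 0.0 zax [-0.001  0.    -1.   ]
-> [477.  100.1 -27.8] turn 0.292
```

Call:
step_arm(
  rows=[70,25,5,-10,0.03,70,62,13,-20,0.07,70,100,21,-28,0.11,70,138,29,-28,0.15,70,176,37,-28,0.19,70,214,45,-28,0.23,70,252,53,-28,0.27,70,290,61,-28,0.292],
)

```text
time: 10.68
position: [547.7, 22.1, 249.5]
eef_rot: [0.701, 0.713, 0.0, 0.0]
force: [0.6, 0.2, -0.5]
width: 69.8
grasp_force: 0.0
```

```bash
python3 go.py 527.7 210.4 200 1.17
```

```text
t 10.6833 pos [547.7  22.1 249.5] yang 1.02 j7 -0.02 w 69.8 g 0.0 zax [ 0.001  0.    -1.   ]
-> [188.6 -16.6  49.5] turn -0.003
```

Call:
step_arm(
  rows=[70,38,-3,8,0,70,76,-6,16,0,70,114,-10,24,0,70,150,-13,32,0,70,178,-16,40,0,70,188.5,-16.5,49,0,70,188.5,-16.5,49,0,70,188.5,-16.5,49,0],
)

```text
time: 11.35
position: [527.7, 207.4, 199.6]
eef_rot: [0.7, 0.714, -0.001, 0.0]
force: [0.1, -0.6, -0.4]
width: 70.1
grasp_force: 0.0
```

```bash
python3 go.py 527.7 210.4 144 1.17
```

```text
t 11.35 pos [527.7 207.4 199.6] yang 1.17 j7 -0.37 w 70.1 g 0.0 zax [-0.001 -0.002 -1.   ]
-> [ 3.1  0.2 55.6] turn 0.0
```

Call:
step_arm(
  rows=[70,3,0,15,0,70,3,0,35,0,70,3,0,50,0,70,3,0,55.5,0,70,3,0,55.5,0,70,3,0,55.5,0],
)

```text
time: 11.85
position: [528.8, 209.7, 145.4]
eef_rot: [0.701, 0.713, 0.0, 0.0]
force: [0.2, -0.2, -0.5]
width: 70.0
grasp_force: 0.0
```

Call:
step_arm(
  rows=[70,0,0,0,0,50,0,0,0,0,30,0,0,0,0,25,0,0,0,0,25,0,0,0,0,25,0,0,0,0,25,0,0,0,0,25,0,0,0,0],
)

```text
time: 12.52
position: [527.9, 211.5, 144.8]
eef_rot: [0.7, 0.714, 0.0, 0.0]
force: [-0.1, 0.8, 0.6]
width: 34.2
grasp_force: 30.0
```

```bash
python3 go.py 527.7 210.4 285 1.17
```

```text
t 12.5167 pos [527.9 211.5 144.8] yang 1.15 j7 -0.38 w 34.2 g 30.00019668834284 zax [ 0.  0. -1.]
-> [  -1.1   -0.2 -140.2] turn -0.0
```

Call:
step_arm(
  rows=[25,0,0,-15,0,25,0,0,-40,0,25,0,0,-70,0,25,0,0,-100,0,25,0,0,-128,0,25,-10,0,-140,0,25,-35,2,-140,-0.03,25,-65,4,-140,-0.07],
)

```text
time: 13.18
position: [533.1, 147.7, 285.3]
eef_rot: [0.672, 0.74, 0.001, 0.0]
force: [0.7, -0.4, -0.8]
width: 34.2
grasp_force: 30.0
```

```bash
python3 go.py 563.5 -225.9 285 17.89
```

```text
t 13.1833 pos [533.1 147.7 285.3] yang 5.49 j7 -0.2 w 34.2 g 30.001460798084736 zax [ 0.001  0.001 -1.   ]
-> [-3.748e+02 -5.500e+00 -2.000e-01] turn -0.216
```

Call:
step_arm(
  rows=[25,-32,0,0,-0.03,25,-66,0,0,-0.06,25,-100,-1,0,-0.1,25,-134,-2,0,-0.13,25,-168,-2,0,-0.16,25,-202,-3,0,-0.19,25,-236,-3,0,-0.216,25,-270,-4,0,-0.216],
)

```text
time: 13.85
position: [552.5, -125.1, 283.8]
eef_rot: [0.591, 0.807, -0.0, -0.001]
force: [0.8, 0.8, -1.1]
width: 34.1
grasp_force: 30.0
```

```bash
python3 go.py 563.5 -225.9 220 17.89
```

```text
t 13.85 pos [ 552.5 -125.1  283.8] yang 17.59 j7 0.54 w 34.1 g 30.000866025220603 zax [-0.001 -0.    -1.   ]
-> [-99.5 -19.9  63.8] turn -0.005
```

Call:
step_arm(
  rows=[25,-30,-6,5,-0.002,25,-60,-12,15,-0.005,25,-85,-17,35,-0.005,25,-99,-20,55,-0.005,25,-99,-20,64,-0.005,25,-99,-20,64,-0.005,25,-99,-20,64,-0.005,25,-99,-20,64,-0.005],
)

```text
time: 14.52
position: [564.8, -221.8, 221.3]
eef_rot: [0.588, 0.809, 0.0, 0.0]
force: [0.1, 0.5, -1.3]
width: 33.9
grasp_force: 30.0
```

```bash
python3 go.py 563.5 -225.9 190 17.89
```

```text
t 14.5167 pos [ 564.8 -221.8  221.3] yang 17.93 j7 0.74 w 33.9 g 29.99994444544427 zax [ 0.001  0.001 -1.   ]
-> [-3.5 -2.5 31.3] turn 0.001
```

Call:
step_arm(
  rows=[25,-3,-1.5,10,0,25,-3,-1.5,20,0,25,-3,-1.5,31,0,25,-3,-1.5,31,0,25,-3,-1.5,31,0],
)

```text
time: 14.93
position: [562.9, -225.9, 188.4]
eef_rot: [0.589, 0.808, -0.0, -0.001]
force: [-0.1, 0.5, -0.5]
width: 34.1
grasp_force: 30.0
```

```bash
python3 go.py 563.5 -225.9 117 17.89
```

```text
t 14.9333 pos [ 562.9 -225.9  188.4] yang 17.84 j7 0.76 w 34.1 g 30.000011675292626 zax [-0.002  0.001 -1.   ]
-> [-0.3  0.7 71.4] turn -0.001
```

Call:
step_arm(
  rows=[25,-0.3,0.3,8,0,25,-0.3,0.3,18,0,25,-0.3,0.3,29,0,25,-0.3,0.3,40,0,25,-0.3,0.3,50,0,25,-0.3,0.3,60,0,25,-0.3,0.3,68,0,25,-0.3,0.3,71,0],
)

```text
time: 15.6
position: [563.1, -226.3, 116.7]
eef_rot: [0.589, 0.808, -0.0, -0.001]
force: [0.4, 1.5, -0.6]
width: 34.0
grasp_force: 30.0
```

Call:
step_arm(
  rows=[25,0,0,1,0,25,0,0,2,0,25,0,0,2,0],
)

```text
time: 15.85
position: [564.4, -226.8, 117.0]
eef_rot: [0.589, 0.808, 0.0, 0.0]
force: [0.3, 1.2, -0.8]
width: 33.5
grasp_force: 30.0
```

Call:
step_arm(
  rows=[25,0,0,1,0,25,0,0,2,0,25,0,0,2,0],
)

```text
time: 16.1
position: [564.2, -226.7, 114.9]
eef_rot: [0.589, 0.808, 0.0, 0.0]
force: [-0.3, 0.5, -0.6]
width: 33.9
grasp_force: 30.0
```

Call:
step_arm(
  rows=[25,0,0,1,0,25,0,0,1.5,0,25,0,0,1.5,0],
)

```text
time: 16.35
position: [564.0, -226.6, 113.1]
eef_rot: [0.589, 0.808, -0.0, -0.0]
force: [0.3, -0.8, -0.4]
width: 33.8
grasp_force: 30.0
```

Call:
step_arm(
  rows=[25,0,0,1,0,25,0,0,1.5,0,25,0,0,1.5,0],
)

```text
time: 16.6
position: [564.6, -227.3, 112.7]
eef_rot: [0.589, 0.808, 0.0, 0.001]
force: [-2.0, 0.6, 5.9]
width: 34.1
grasp_force: 30.0
```

Contact. Release and return.

Call:
step_arm(
  rows=[40,0,0,0,0,50,0,0,0,0,65,0,0,0,0,70,0,0,0,0,70,0,0,-20,0,70,0,0,-50,0,70,0,0,-85,0,70,0,0,-120,0],
)

```text
time: 17.27
position: [563.3, -226.4, 232.2]
eef_rot: [0.589, 0.808, -0.0, -0.001]
force: [0.8, -0.4, 0.6]
width: 69.6
grasp_force: 0.0
```

```bash
python3 go.py 526.6 260.4 240 1.17
```

```text
t 17.2667 pos [ 563.3 -226.4  232.2] yang 17.82 j7 0.75 w 69.6 g 0.0 zax [-0.002  0.001 -1.   ]
-> [474.7 114.   -7.5] turn 0.291
```

Call:
step_arm(
  rows=[70,25,6,-8,0.03,70,62,15,-8,0.07,70,100,24,-8,0.11,70,138,33,-8,0.15,70,176,42,-8,0.19,70,214,51,-8,0.23,70,252,60,-8,0.27,70,290,69,-8,0.291],
)

```text
time: 17.93
position: [540.4, 72.3, 239.8]
eef_rot: [0.701, 0.713, 0.0, 0.0]
force: [1.3, -0.1, -0.2]
width: 69.9
grasp_force: 0.0
```

```bash
python3 go.py 526.6 260.4 200 1.17
```

```text
t 17.9333 pos [540.4  72.3 239.8] yang 1.02 j7 -0.11 w 69.9 g 0.0 zax [ 0.  0. -1.]
-> [188.3 -10.5  39.8] turn -0.003
```

Call:
step_arm(
  rows=[70,38,-2,8,0,70,76,-4,16,0,70,114,-6,24,0,70,152,-8,32,0,70,180,-10,40,0,70,191,-10.5,40,0,70,191,-10.5,40,0,70,191,-10.5,40,0],
)

```text
time: 18.6
position: [526.8, 260.6, 199.6]
eef_rot: [0.7, 0.714, -0.0, 0.0]
force: [0.6, -0.5, 0.6]
width: 69.9
grasp_force: 0.0
```

```bash
python3 go.py 526.6 260.4 144 1.17
```

```text
t 18.6 pos [526.8 260.6 199.6] yang 1.18 j7 -0.44 w 69.9 g 0.0 zax [-0.    -0.001 -1.   ]
-> [-0.1 -0.2 55.6] turn 0.0
```

Call:
step_arm(
  rows=[70,0,0,15,0,70,0,0,35,0,70,0,0,50,0,70,0,0,55.5,0,70,0,0,55.5,0,70,0,0,55.5,0],
)

```text
time: 19.1
position: [527.6, 259.6, 144.9]
eef_rot: [0.701, 0.713, 0.0, 0.0]
force: [-0.5, -0.4, 0.4]
width: 69.9
grasp_force: 0.0
```

Call:
step_arm(
  rows=[70,0,0,0,0,50,0,0,0,0,30,0,0,0,0,25,0,0,0,0,25,0,0,0,0,25,0,0,0,0,25,0,0,0,0,25,0,0,0,0],
)

```text
time: 19.77
position: [526.7, 261.4, 144.3]
eef_rot: [0.7, 0.714, 0.0, -0.0]
force: [-0.4, 0.1, 0.7]
width: 33.8
grasp_force: 30.0
```

Call:
step_arm(
  rows=[25,0,0,-15,0,25,0,0,-40,0,25,0,0,-70,0,25,0,0,-100,0,25,0,0,-128,0,25,-10,0,-140,0,25,-35,2,-140,-0.03,25,-65,4,-140,-0.07],
)

```text
time: 20.43
position: [531.8, 197.5, 284.7]
eef_rot: [0.672, 0.74, 0.001, -0.0]
force: [0.9, -0.8, -1.3]
width: 34.2
grasp_force: 30.0
```

```bash
python3 go.py 548.2 -178.3 285 17.89
```

```text
t 20.4333 pos [531.8 197.5 284.7] yang 5.48 j7 -0.27 w 34.2 g 30.001400193432346 zax [ 0.001  0.001 -1.   ]
-> [-375.7  -19.6   -0.9] turn -0.217
```

Call:
step_arm(
  rows=[25,-32,-1,0,-0.03,25,-66,-3,0,-0.06,25,-100,-5,0,-0.1,25,-134,-7,0,-0.13,25,-168,-9,0,-0.16,25,-202,-11,0,-0.19,25,-236,-12,0,-0.217,25,-270,-14,0,-0.217],
)

```text
time: 21.1
position: [541.3, -76.2, 283.3]
eef_rot: [0.59, 0.807, -0.0, -0.001]
force: [0.2, -0.1, -0.6]
width: 34.1
grasp_force: 30.0
```

```bash
python3 go.py 548.2 -178.3 220 17.89
```

```text
t 21.1 pos [541.3 -76.2 283.3] yang 17.65 j7 0.46 w 34.1 g 30.000779062975198 zax [-0.001 -0.    -1.   ]
-> [-99.4 -24.3  63.3] turn -0.004
```

Call:
step_arm(
  rows=[25,-30,-7,5,-0.002,25,-60,-15,15,-0.004,25,-88,-21,35,-0.004,25,-102,-26,50,-0.004,25,-102,-26,64,-0.004,25,-102,-26,80,-0.004,25,-102,-26,94,-0.004,25,-102,-26,94,-0.004],
)

```text
time: 21.77
position: [545.1, -178.9, 186.2]
eef_rot: [0.589, 0.808, -0.002, -0.003]
force: [-1.4, 0.6, -0.8]
width: 34.0
grasp_force: 30.0
```

Call:
step_arm(
  rows=[25,0,0,0,0,25,0,0,0,0],
)

```text
time: 21.93
position: [548.3, -179.3, 190.5]
eef_rot: [0.589, 0.808, -0.0, 0.0]
force: [0.5, -0.8, 0.2]
width: 33.7
grasp_force: 30.0
```

```bash
python3 go.py 548.2 -178.3 117 17.89
```

```text
t 21.9333 pos [ 548.3 -179.3  190.5] yang 17.81 j7 0.7 w 33.7 g 29.99995850259438 zax [ 0. -0. -1.]
-> [ 1.   0.2 73.5] turn -0.001
```

Call:
step_arm(
  rows=[25,0.5,0,8,0,25,0.5,0,18,0,25,0.5,0,29,0,25,0.5,0,40,0,25,0.5,0,50,0,25,0.5,0,60,0,25,0.5,0,68,0,25,0.5,0,72,0],
)

```text
time: 22.6
position: [547.4, -178.2, 116.4]
eef_rot: [0.589, 0.808, -0.0, -0.001]
force: [0.3, -0.7, -0.3]
width: 34.3
grasp_force: 30.0
```

Call:
step_arm(
  rows=[25,0,0,1,0,25,0,0,2,0,25,0,0,2,0],
)

```text
time: 22.85
position: [548.5, -178.5, 116.4]
eef_rot: [0.589, 0.808, 0.0, 0.0]
force: [0.9, -0.3, -1.5]
width: 33.9
grasp_force: 30.0
```

Call:
step_arm(
  rows=[25,0,0,1,0,25,0,0,1.5,0,25,0,0,1.5,0],
)

```text
time: 23.1
position: [548.4, -178.4, 115.0]
eef_rot: [0.589, 0.808, 0.0, 0.0]
force: [0.2, 0.3, -0.9]
width: 33.9
grasp_force: 30.0
```

Call:
step_arm(
  rows=[25,0,0,1,0,25,0,0,1.5,0,25,0,0,1.5,0],
)

```text
time: 23.35
position: [548.1, -178.4, 113.1]
eef_rot: [0.589, 0.808, -0.0, -0.0]
force: [0.3, 0.3, -1.1]
width: 34.0
grasp_force: 30.0
```

Call:
step_arm(
  rows=[25,0,0,1,0,25,0,0,1.5,0,25,0,0,1.5,0],
)

```text
time: 23.6
position: [548.6, -178.8, 112.2]
eef_rot: [0.589, 0.808, 0.0, 0.0]
force: [-1.7, 0.4, 3.8]
width: 33.8
grasp_force: 30.0
```

Contact again. Release and fetch the last tube.

Call:
step_arm(
  rows=[40,0,0,0,0,50,0,0,0,0,65,0,0,0,0,70,0,0,0,0,70,0,0,-20,0,70,0,0,-50,0,70,0,0,-85,0,70,0,0,-120,0],
)

```text
time: 24.27
position: [547.4, -178.2, 232.2]
eef_rot: [0.589, 0.808, -0.001, -0.001]
force: [1.1, 0.5, 0.1]
width: 70.1
grasp_force: 0.0
```

```bash
python3 go.py 525.6 310.3 240 1.17
```

```text
t 24.2667 pos [ 547.4 -178.2  232.2] yang 17.81 j7 0.69 w 70.1 g 0.0 zax [-0.002  0.    -1.   ]
-> [471.8 128.7  -7.6] turn 0.29
```

Call:
step_arm(
  rows=[70,25,7,-8,0.03,70,62,17,-8,0.07,70,100,27,-8,0.11,70,138,37,-8,0.15,70,176,48,-8,0.19,70,214,58,-8,0.23,70,252,68,-8,0.27,70,290,79,-8,0.29],
)

```text
time: 24.93
position: [534.0, 123.6, 239.7]
eef_rot: [0.7, 0.714, -0.0, -0.0]
force: [1.1, -0.0, 0.9]
width: 70.0
grasp_force: 0.0
```

```bash
python3 go.py 525.6 310.3 200 1.17
```

```text
t 24.9333 pos [534.  123.6 239.7] yang 1.08 j7 -0.19 w 70.0 g 0.0 zax [-0.  0. -1.]
-> [186.8  -4.8  39.7] turn -0.002
```

Call:
step_arm(
  rows=[70,38,-1,8,0,70,76,-2,16,0,70,114,-3,24,0,70,152,-4,32,0,70,180,-5,40,0,70,190,-5,40,0,70,190,-5,40,0,70,190,-5,40,0],
)

```text
time: 25.6
position: [525.7, 311.0, 199.4]
eef_rot: [0.699, 0.715, -0.001, 0.0]
force: [0.5, -1.2, -0.8]
width: 69.9
grasp_force: 0.0
```

```bash
python3 go.py 525.6 310.3 144 1.17
```

```text
t 25.6 pos [525.7 311.  199.4] yang 1.23 j7 -0.5 w 69.9 g 0.0 zax [-0.    -0.001 -1.   ]
-> [-0.6 -0.1 55.4] turn 0.001
```

Call:
step_arm(
  rows=[70,-0.5,0,15,0,70,-0.5,0,35,0,70,-0.5,0,50,0,70,-0.5,0,55.5,0,70,-0.5,0,55.5,0,70,-0.5,0,55.5,0],
)

```text
time: 26.1
position: [526.6, 309.6, 144.9]
eef_rot: [0.7, 0.714, 0.0, 0.0]
force: [-0.9, 0.3, 0.5]
width: 69.9
grasp_force: 0.0
```

Call:
step_arm(
  rows=[70,0,0,0,0,50,0,0,0,0,30,0,0,0,0,25,0,0,0,0,25,0,0,0,0,25,0,0,0,0,25,0,0,0,0,25,0,0,0,0],
)

```text
time: 26.77
position: [525.7, 311.3, 144.3]
eef_rot: [0.7, 0.715, 0.0, -0.0]
force: [-0.5, -0.9, 0.8]
width: 34.2
grasp_force: 30.0
```

Call:
step_arm(
  rows=[25,0,0,-15,0,25,0,0,-40,0,25,0,0,-70,0,25,0,0,-100,0,25,0,0,-128,0,25,-10,0,-140,0,25,-35,2,-140,-0.03,25,-65,4,-140,-0.07],
)

```text
time: 27.43
position: [530.7, 247.5, 284.6]
eef_rot: [0.672, 0.74, 0.001, -0.0]
force: [1.5, -1.4, -1.1]
width: 33.9
grasp_force: 30.0
```

```bash
python3 go.py 532.8 -130.7 285 17.89
```

```text
t 27.4333 pos [530.7 247.5 284.6] yang 5.53 j7 -0.34 w 33.9 g 30.001450009876862 zax [ 0.001  0.002 -1.   ]
-> [-376.6  -34.4   -1. ] turn -0.216
```

Call:
step_arm(
  rows=[25,-32,-3,0,-0.03,25,-66,-6,0,-0.06,25,-100,-9,0,-0.1,25,-134,-12,0,-0.13,25,-168,-15,0,-0.16,25,-202,-18,0,-0.19,25,-236,-21,0,-0.216,25,-270,-25,0,-0.216],
)

```text
time: 28.1
position: [529.6, -27.3, 283.3]
eef_rot: [0.59, 0.807, -0.0, -0.0]
force: [1.7, -0.0, -1.2]
width: 33.8
grasp_force: 30.0
```

```bash
python3 go.py 532.8 -130.7 190 17.89
```

```text
t 28.1 pos [529.6 -27.3 283.3] yang 17.65 j7 0.37 w 33.8 g 30.000827943440527 zax [-0.001 -0.    -1.   ]
-> [-99.6 -28.2  93.3] turn -0.004
```

Call:
step_arm(
  rows=[25,-30,-8,5,-0.002,25,-60,-17,15,-0.004,25,-88,-25,35,-0.004,25,-102,-30,50,-0.004,25,-102,-30,64,-0.004,25,-102,-30,80,-0.004,25,-102,-30,94,-0.004,25,-102,-30,94,-0.004],
)

```text
time: 28.77
position: [529.7, -131.4, 186.5]
eef_rot: [0.589, 0.808, -0.002, -0.003]
force: [-0.8, 0.4, -0.3]
width: 34.0
grasp_force: 30.0
```

Call:
step_arm(
  rows=[25,0,0,0,0,25,0,0,0,0],
)

```text
time: 28.93
position: [532.9, -131.5, 190.5]
eef_rot: [0.589, 0.808, -0.0, 0.0]
force: [-0.5, -1.8, -1.1]
width: 33.8
grasp_force: 30.0
```

```bash
python3 go.py 532.8 -130.7 117 17.89
```

```text
t 28.9333 pos [ 532.9 -131.5  190.5] yang 17.81 j7 0.63 w 33.8 g 29.999932660139166 zax [ 0. -0. -1.]
-> [ 0.8  0.1 73.5] turn -0.001
```

Call:
step_arm(
  rows=[25,0.4,0,8,0,25,0.4,0,18,0,25,0.4,0,29,0,25,0.4,0,40,0,25,0.4,0,50,0,25,0.4,0,60,0,25,0.4,0,68,0,25,0.4,0,72,0],
)

```text
time: 29.6
position: [532.0, -130.6, 116.4]
eef_rot: [0.589, 0.808, -0.001, -0.001]
force: [-0.3, -0.4, -0.6]
width: 34.0
grasp_force: 30.0
```

Call:
step_arm(
  rows=[25,0,0,1,0,25,0,0,2,0,25,0,0,2,0],
)

```text
time: 29.85
position: [533.1, -130.8, 116.3]
eef_rot: [0.589, 0.808, 0.0, 0.0]
force: [-0.6, -0.9, -0.9]
width: 33.9
grasp_force: 30.0
```

Call:
step_arm(
  rows=[25,0,0,1,0,25,0,0,1.5,0,25,0,0,1.5,0],
)

```text
time: 30.1
position: [533.0, -130.8, 115.0]
eef_rot: [0.589, 0.808, 0.0, 0.0]
force: [-0.3, 0.7, -1.2]
width: 33.9
grasp_force: 30.0
```

Call:
step_arm(
  rows=[25,0,0,1,0,25,0,0,1.5,0,25,0,0,1.5,0],
)

```text
time: 30.35
position: [532.8, -130.7, 113.1]
eef_rot: [0.589, 0.808, -0.0, -0.0]
force: [-0.2, 0.3, -0.9]
width: 33.9
grasp_force: 30.0
```

Call:
step_arm(
  rows=[25,0,0,1,0,25,0,0,1.5,0,25,0,0,1.5,0],
)

```text
time: 30.6
position: [533.2, -131.0, 112.2]
eef_rot: [0.589, 0.808, 0.0, 0.0]
force: [-0.2, 0.2, 4.9]
width: 33.7
grasp_force: 30.0
```

Call:
step_arm(
  rows=[40,0,0,0,0,50,0,0,0,0,65,0,0,0,0,70,0,0,0,0,70,0,0,-20,0,70,0,0,-50,0,70,0,0,-85,0,70,0,0,-120,0],
)

```text
time: 31.27
position: [532.0, -130.7, 232.3]
eef_rot: [0.589, 0.808, -0.001, -0.001]
force: [1.2, -0.6, -0.8]
width: 69.6
grasp_force: 0.0
```

Call:
step_arm(
  rows=[70,20,0,-20,0,70,50,0,-40,0,70,85,0,-60,0,70,120,0,-60,0,70,155,0,-60,0,70,175,0,-60,0,70,175,0,-60,0],
)

```text
time: 31.85
position: [477.7, 41.3, 291.7]
eef_rot: [0.586, 0.81, 0.001, -0.001]
force: [-0.5, 0.4, -0.4]
width: 70.2
grasp_force: 0.0
```

Run:
```python
from plant import viewer
import cv2,numpy as np
a=viewer.snapshot("side")["frame"][230:430,290:510];b=viewer.snapshot("scene")["frame"][110:270,160:336]
cv2.imwrite("pics/end.png",np.hstack([cv2.resize(i,(400,364),interpolation=cv2.INTER_CUBIC) for i in(a,b)]))
```

```text
(no output)
```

View pics/end.png

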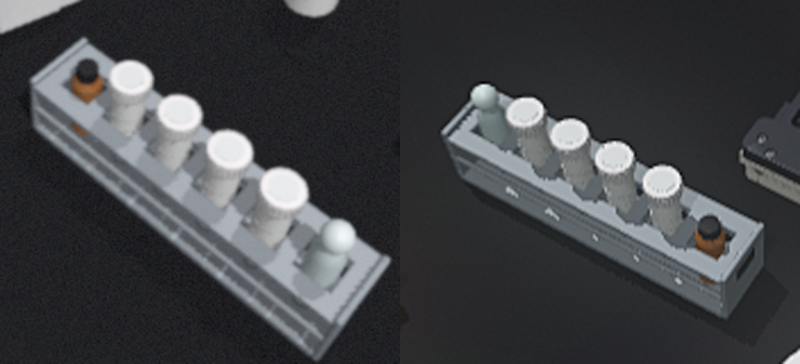

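All four tubes stand upright in the middle places (scene crop caps at (526,112), (570,135), (615,158) and (662,182)), and the blank and check standard are undisturbed.

```bash
python3 -c "
from plant import arm; print(arm.sign_off())"
```

```text
the job is handed in; nothing more can be done
None
```

All four tubes are upright on the rack floor in order from the blank to the check standard, both of which stayed put; the job is handed in at about 32 s, with no verdict returned.

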